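# Sort the worktop after making lunch: lunch box, utensil tray, spice caddy

## Robot

A 7-joint arm with a two-finger parallel gripper is mounted at the origin on a cart in front of the work surface, level with it; the furniture and walls round the work are solid. World frame = base frame: x ahead of the robot, y to its left, z up, the work surface at z = 0. Lengths are in m, angles in rad, forces in N, time in s.
With the tool pointing down it reaches from about 0.4 to 0.85 m from the base axis. Payload 10.4 kg.
Tool frame: the origin (TCP) lies at the very end of the fingers, on their centre line; the grasp point (between the pads) lies 19 mm behind it (grasp_offset is the distance from the TCP to the grasp point, in m); z points along the fingers, y is the line along which they close (so a half turn about z gives the same grasp; the last joint's range is limited). The gripper opens to 85 mm and grips with 20 to 120 N. Pads are 22 mm wide; open, the fingers measure 114 mm over their backs; the gripper's body (76 mm by 85 mm) begins 54 mm behind the grasp point. The pads swing forward as they close: fully open they stand 13 mm farther back than shut.
Start: joints at [-1.291, 0.332, -0.065, 1.46, 0.022, 1.35, -0.088], TCP at [0.186, 0.597, 0.203] pointing down, gripper open.
Joint ranges: [-2.6, 2.6], [-0.5, 2.12], [-1.47, 1.34], [0.16, 2.42], [-1.27, 4.41], [0.06, 2.06], [-2.6, 2.6]. Speed limits (rad/s): [2.22, 2.22, 2.79, 2.79, 3.14, 3.14, 3.14].

## Interface

Orientations are given as a unit quaternion [x, y, z, w].
In Python, from workcell import * gives the robot as it stands.
- The arm moves only by the tool jog_arm, never from a script. Its argument "plan" is a list of rows, each a list of 3 entries, a list of its own where there are three numbers: the turn, a rotation vector about the tool's x, y, z in rad, then the shift along the tool's x, y, z in m, then the finger opening in m, from 0 to 0.0854. A call has 1 to 8 rows; each row is the pose to reach, as a shift and turn from the pose commanded when the call began, along the tool's axes at that moment; what a row does not reach only later rows make up. A row lasts 1/12 s, in which the tool goes at most 41.7 mm and 7.16 degrees, less where a joint would pass 70% of its speed; a pose out of reach is approached as far as the arm can. A call with a gripper value outside its range is refused whole. The fingers move at their own pace and stop on an object; "force" is the grip in N (left out, the last holds). Time passes only in rows, so rows that repeat a pose let the fingers close. It gives the time, the measured TCP pose, the force, the opening and the grip force at its end, in the units of the state.
- get_obs(): the state, without advancing time (a new reading comes with each control period).
- camera(name): name is "scene" or "top"; returns a dict with "img" (420x560x3 uint8, red, green, blue), "mtx" (3x3 intrinsics, pixels), "k1" (the pictures are not rectified: a ray, as slopes to the right and down, at radius r is drawn at 1 + k1 r^2 times it, then the intrinsics apply), "extrinsics" (4x4, takes a point from camera to world coordinates). Camera axes: x right, y down, z forward; pixel columns grow to the right and rows downward; lengths in m; the calibration is good to about 2 mm. A picture is of the moment at which its call begins. There is no depth.
- hand_in(): hands the job in; it is judged then, once.
The state is a dict: "clock": time; "joint_pos": joint angles; "joint_velocities": joint speeds; "tau": joint torques, N m; "position": TCP position; "ee_rot": TCP orientation; "ft_force": force on the tool from outside, world axes, zero at the start; "torque": the same for the moment, N m; "grip_width": opening from 0.0 (shut) to 1.0 (fully open); "grasp_force": force on a finger pad.
Only numpy, scipy, OpenCV 4.12 (cv2) and the standard library are available. Lean on these libraries where they do the work, as an engineer would, in place of code of your own. Each camera call takes 0.05 s, during which the arm holds its last target. There are 200 camera calls.

## Task

Clear up after making lunch by sorting the five things left out. Pack the lunch box in layers: the closed tub flat on the bottom, then the wooden divider plate lying level on the box's two ledges above it (fin up), then the loose lemon on top of the divider inside the box. Lay the peeler flat in the long wooden utensil tray, and stand the loose spice jar upright in the empty bay of the wooden spice caddy.

Things in the scene. Friction and masses are not known exactly. Their poses are not given: they have to be found in the camera images.
- tub_center (a point): Closed food tub, white body with a grey lid, a low rounded box 56 (x) x 96 (y) x 38 (z) mm (body 52 x 92, lid rim 56 x 96 in the top 8 mm), about 0.15 kg, loose on the worktop. The point is its centre, 19 mm above its underside; x runs across its width, y along its length, z up. Grip it across its width (along x).
- divider_center (a point): Divider plate of pale wood, 100 (x) x 150 (y) x 5 (z) mm, about 0.09 kg, lying loose with its grip fin up. The point is the centre of the flat plate, 2.5 mm above its underside; z up. The fin stands upright on the plate at y = -30 mm of this point: 8 mm thick (along y), 44 mm long (along x), its top 40 mm above the plate's underside. Grip the fin along y. It may lie in the lunch box either way round.
- lemon_center (a point): Loose yellow lemon, 78 (x, its long axis) x 55 (y) x 56 (z) mm, about 0.11 kg. The point is its centre, 28 mm above the worktop as it lies. Grip it along y.
- peeler_center (a point): Yellow-handled vegetable peeler, 170 (x) x 25 (y) x 18 (z) mm, about 0.08 kg, lying loose. The point is the middle of its length, 9 mm above its underside; x runs along it towards the blade. The handle (25 mm wide, 17 mm high) runs from x = -85 to +20 mm, the thin blade (14 mm wide, 6 mm high) from there to +85. Grip the handle along y near x = -20 mm.
- spice_jar_center (a point): The loose spice jar, standing on the worktop: round glass jar with a dark lid, 41 mm diameter, 105 mm high, about 0.11 kg. The point is its centre, 52.5 mm above its base; z up.
- lunch_box: Open steel lunch box with grey clips at its two ends, fixed, outside 118 (x) x 168 (y) x 66 (z) mm, walls and floor 4 mm, so inside 110 x 160. Origin: centre of its underside on the worktop; z up. At each end (y) a ledge 14 mm deep along the whole end wall, its top 46 mm above the origin, carries the divider plate with 5 mm of play all round; between the ledges 132 mm stay free for the tub below.
- utensil_tray: Open shallow pale wooden tray, fixed, outside 98 (x) x 208 (y) x 30 (z) mm, walls and floor 4 mm, empty. Origin: centre of its underside on the worktop; y along its length. (A wall cabinet hangs over the back of the worktop, underside 0.46 m up: swing round low and drawn in towards the robot.)
- spice_caddy: Darker wooden caddy with two square bays side by side along y, fixed, outside 76 (x) x 152 (y) x 36 (z) mm, walls and floor 6 mm. Origin: centre of its underside on the worktop. A second spice jar (41 mm diameter, 105 mm high) is fixed in the bay at y = +36.5 mm and stays there; the bay at y = -36.5 mm is empty.
- empty_bay (a point): Centre of the floor of the caddy's empty bay, 6 mm above the worktop. The bay is 64 (x) x 67 (y) mm inside and 30 mm deep; axes as the caddy's.

How it is judged:
On the way, in this order (a step that is already met when the one before it is completed fails the run):
1. the tub lies flat on the floor of the lunch box (x of tub_center in the frame of lunch_box between -0.035 and 0.035 m and y of tub_center in the frame of lunch_box between -0.035 and 0.035 m and z of tub_center in the frame of lunch_box between 0.018 and 0.028 m and angle between tub_center's own z axis and vertical below 0.12 rad), for 0.2 s.
2. the divider lies level on the ledges above the tub (all of step 1 and x of divider_center in the frame of lunch_box between -0.012 and 0.012 m and y of divider_center in the frame of lunch_box between -0.012 and 0.012 m and z of divider_center in the frame of lunch_box between 0.0445 and 0.0525 m and angle between divider_center's own z axis and vertical below 0.06 rad), for 0.2 s.
3. the lemon rests on the divider inside the box (all of step 2 and x of lemon_center in the frame of lunch_box between -0.05 and 0.05 m and y of lemon_center in the frame of lunch_box between -0.07 and 0.07 m and z of lemon_center in the frame of lunch_box between 0.065 and 0.1 m), for 0.2 s.
At the end, for the whole second after the job is handed in: In the box: tub flat on the floor (within 35 mm of the middle each way), divider on the ledges (12 mm; level to 0.06 rad, fin up), lemon on it within the walls. Peeler flat on the tray floor, loose jar upright (0.12 rad) on the empty bay floor. All released, at rest (all of step 3 and x of peeler_center in the frame of utensil_tray between -0.045 and 0.045 m and y of peeler_center in the frame of utensil_tray between -0.03 and 0.03 m and z of peeler_center in the frame of utensil_tray between 0.004 and 0.021 m and angle between peeler_center's own x axis and vertical between 1.4 and 1.74 rad and horizontal distance between spice_jar_center and empty_bay below 0.018 m and angle between spice_jar_center's own z axis and vertical below 0.12 rad and z of spice_jar_center in the frame of spice_caddy between 0.048 and 0.066 m and linear speed of each of tub, divider, lemon, peeler, spice_jar below 0.02 m/s); the robot touches nothing.
It also fails if it takes over 128 s, if anything falls off the work surface, if the arm or the gripper's body presses on something with over 40 N, if the wrist force passes 120 N, or if a joint passes its speed limit or range.

## Working session

There is one attempt and no reset: what is moved stays moved. The work goes in short steps, Python scripts to look and compute and a tool call to move; the robot and the scene stay as the last step left them, time stands still between calls to the robot, and variables do not carry over. Pictures are saved under pics/ and viewed, at most 14 in all, crops included, and the job is handed in when it is done.

Besides the shell and the picture viewer there is one more tool, called in YAML: its name, and indented under it one key for each argument. jog_arm: Moves the arm, as the interface text tells. Its arguments: {"type":"object","properties":{"plan":{"type":"array"},"force":{"type":"number"}},"required":["plan"]}

```bash
ls; mkdir -p pics; python3 - <<'E'
from workcell import *
import cv2,numpy as np
o=get_obs()
for k,v in o.items(): print(k,np.round(v,4).tolist())
for n in("scene","top"):
    c=camera(n); cv2.imwrite(f"pics/{n}0.png",c["img"][:,:,::-1]); print(n,c["mtx"].tolist(),c["k1"],np.round(c["extrinsics"],4).tolist())
E
```

```text
pics
clock 0.0
joint_pos [-1.2906, 0.3329, -0.0647, 1.461, 0.0216, 1.3499, -0.0885]
joint_velocities [-0.0004, -0.0007, 0.0002, 0.0001, 0.0004, 0.0003, 0.0003]
tau [-0.0006, -62.5455, 0.0487, -39.1604, 0.0162, 0.0101, -0.0]
position [0.1862, 0.5962, 0.2019]
ee_rot [0.1508, 0.9886, -0.0007, -0.0001]
ft_force [0.1537, 0.3798, -0.227]
torque [0.0244, 0.0295, 0.0296]
grasp_force 0.0
grip_width 0.9969
scene [[543.5214488923912, 0.0, 278.5871942702863], [0.0, 543.5214488923912, 209.73942834435633], [0.0, 0.0, 1.0]] -0.1150110136959675 [[-0.8041, -0.3014, 0.5124, -0.3634], [-0.5939, 0.3675, -0.7158, 1.2864], [0.0274, -0.8799, -0.4745, 0.8481], [0.0, 0.0, 0.0, 1.0]]
top [[466.20387930554057, 0.0, 277.9031567901317], [0.0, 466.20387930554057, 209.45932077195613], [0.0, 0.0, 1.0]] -0.07299256038997697 [[-0.0112, -0.9934, 0.1138, 0.39], [-0.9999, 0.0107, -0.0053, 0.0839], [0.004, -0.1138, -0.9935, 1.1585], [0.0, 0.0, 0.0, 1.0]]
```

View pics/top0.png

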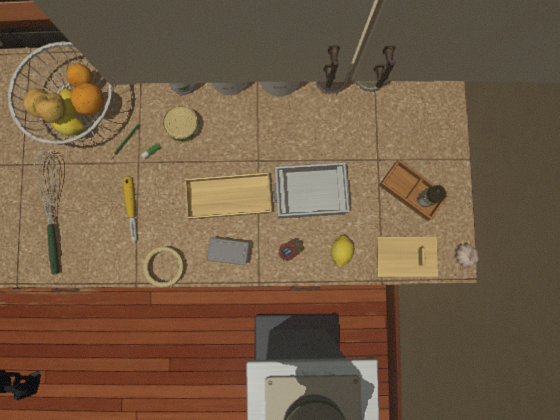

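View pics/scene0.png

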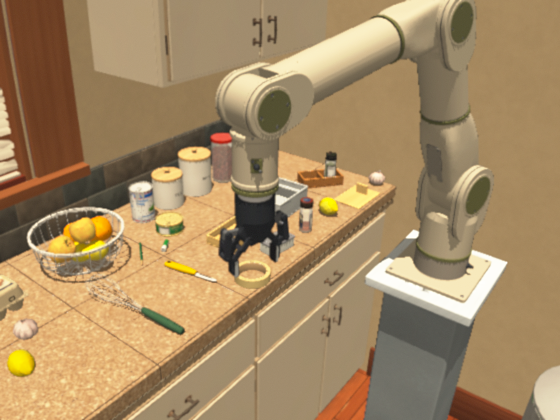

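The top view has everything. The tub is at about (229,251), jar (288,252), lemon (343,251), divider (408,257) with its fin at (423,257), and peeler (130,210). The tray is at (229,196), box (312,190), and caddy (413,190) with its empty bay to the upper left. I'll enlarge it to get corner positions.

```bash
python3 - <<'E'
import cv2
i=cv2.imread("pics/top0.png")
a=cv2.resize(i[150:282,110:310],None,fx=4,fy=4,interpolation=cv2.INTER_CUBIC)
b=cv2.resize(i[150:285,265:465],None,fx=4,fy=4,interpolation=cv2.INTER_CUBIC)
cv2.imwrite("pics/a.png",a);cv2.imwrite("pics/b.png",b)
E
```

```text
(no output)
```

View pics/a.png

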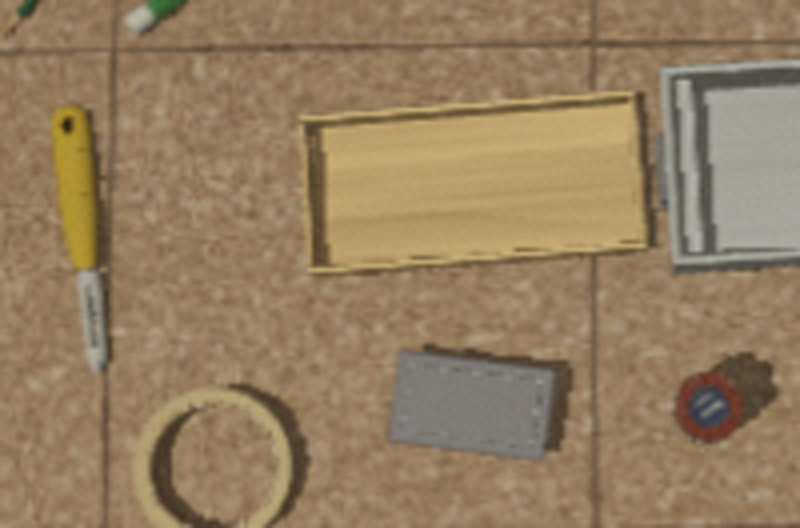

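View pics/b.png

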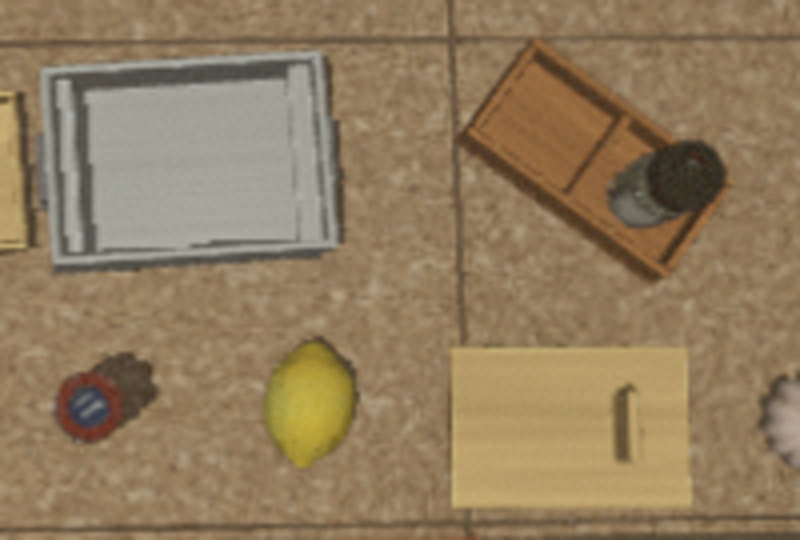

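```bash
cat > h.py <<'E'
import numpy as np, cv2
from scipy.spatial.transform import Rotation as R
K=np.array([[466.20387930554057,0,277.9031567901317],[0,466.20387930554057,209.45932077195613],[0,0,1]]);K1=-0.07299256038997697
def world(px,z,cam):
    E=np.array(cam["extrinsics"]); M=np.array(cam["mtx"])
    p=cv2.undistortPoints(np.array(px,float).reshape(-1,1,2),M,np.array([cam["k1"],0,0,0,0.]))[:,0]
    d=np.c_[p,np.ones(len(p))]@E[:3,:3].T; o=E[:3,3]
    return o+d*((z-o[2])/d[:,2])[:,None]
def go(o,pos,phi=None):
    """tool-frame (turn, shift) from state o to TCP pos, closing line at world yaw phi (deg), pointing down"""
    Rc=R.from_quat(o["ee_rot"]); cur=np.degrees(np.arctan2(*Rc.as_matrix()[[1,0],1]))
    if phi is None: phi=cur
    else: phi=cur+(phi-cur+90)%180-90
    c,s=np.cos(np.radians(phi)),np.sin(np.radians(phi))
    Rt=R.from_matrix(np.array([[s,c,0],[-c,s,0],[0,0,-1]]))
    print("phi",round(cur,1),"->",round(phi,1),"turn",np.round((Rc.inv()*Rt).as_rotvec(),3).tolist(),"shift",np.round(Rc.inv().apply(np.array(pos)-o["position"]),4).tolist())
E
python3 - <<'E'
from workcell import *
from h import *
cam=camera("top")
A=lambda P:[(110+(u+.5)/4-.5,150+(v+.5)/4-.5) for u,v in P]
B=lambda P:[(265+(u+.5)/4-.5,150+(v+.5)/4-.5) for u,v in P]
def rep(n,P,z):
    w=world(P,z,cam)[:,:2]; print(n,"mean",np.round(w.mean(0),4).tolist())
    for i in range(len(w)):
        d=w[(i+1)%len(w)]-w[i]; print("   ",np.round(w[i],3).tolist(),"len",round(np.hypot(*d),4),"ang",round(np.degrees(np.arctan2(d[1],d[0])),1))
rep("tray",A([(304,118),(638,94),(650,247),(311,271)]),.03)
rep("tub",A([(403,350),(555,368),(545,459),(389,440)]),.038)
rep("jar",A([(707,407)]),.105)
rep("peeler",A([(68,106),(98,370)]),.008)
rep("peeler hnd",A([(68,106),(88,268)]),.012)
rep("box",B([(42,70),(324,52),(340,247),(54,268)]),.066)
rep("lemon",B([(315,340),(304,467)]),.028)
rep("lemonc",B([(311,403)]),.028)
rep("div",B([(452,348),(688,348),(692,507),(451,507)]),.005)
rep("fin",B([(632,386),(631,462)]),.04)
rep("caddy",B([(535,39),(462,134),(660,279)]),.036)
w=world(B([(535,39),(660,279)]),.036,cam).mean(0);print("caddy c",w)
E
```

```text
tray mean [0.5558, 0.1984]
    [0.597, 0.304] len 0.206 ang -86.5
    [0.609, 0.099] len 0.0949 ang -176.1
    [0.515, 0.092] len 0.207 ang 93.5
    [0.502, 0.299] len 0.0948 ang 3.3
tub mean [0.4202, 0.1991]
    [0.453, 0.241] len 0.0922 ang -97.3
    [0.441, 0.15] len 0.0546 ang 173.4
    [0.387, 0.156] len 0.0942 ang 82.6
    [0.399, 0.249] len 0.0544 ang -8.7
jar mean [0.4154, 0.0603]
    [0.415, 0.06] len 0.0 ang 0.0
peeler mean [0.5273, 0.4468]
    [0.611, 0.458] len 0.168 ang -172.1
    [0.444, 0.435] len 0.168 ang 7.9
peeler hnd mean [0.5585, 0.4494]
    [0.61, 0.457] len 0.1036 ang -171.4
    [0.507, 0.442] len 0.1036 ang 8.6
box mean [0.5625, -0.0038]
    [0.617, 0.084] len 0.1691 ang -86.8
    [0.626, -0.085] len 0.1176 ang -177.0
    [0.509, -0.091] len 0.1694 ang 93.6
    [0.498, 0.078] len 0.1188 ang 2.8
lemon mean [0.4179, -0.0762]
    [0.456, -0.081] len 0.0771 ang 173.6
    [0.38, -0.072] len 0.0771 ang -6.4
lemonc mean [0.418, -0.0771]
    [0.418, -0.077] len 0.0 ang 0.0
div mean [0.4014, -0.2422]
    [0.452, -0.169] len 0.1489 ang -90.8
    [0.45, -0.318] len 0.0986 ang 178.9
    [0.351, -0.316] len 0.1508 ang 89.0
    [0.354, -0.165] len 0.0981 ang -2.2
fin mean [0.4024, -0.2691]
    [0.425, -0.27] len 0.0457 ang 176.8
    [0.38, -0.268] len 0.0457 ang -3.2
caddy mean [0.5703, -0.2288]
    [0.64, -0.221] len 0.076 ang 141.0
    [0.581, -0.173] len 0.1493 ang -127.4
    [0.49, -0.292] len 0.1656 ang 25.3
caddy c [ 0.56507734 -0.2565064   0.036     ]
```

```bash
sed -i 's/(phi-cur+90)%180-90/(phi-cur+180)%360-180/' h.py; cat > s.py <<'E'
import sys; from workcell import *; from h import *
o=get_obs(); a=[float(x) for x in sys.argv[1:]]
print("t",round(o["clock"],2),"pos",np.round(o["position"],4).tolist(),"F",np.round(o["ft_force"],1).tolist(),"w",round(o["grip_width"],3),"gf",round(o["grasp_force"],1))
if a: go(o,a[:3],a[3] if len(a)>3 else None)
E
python3 s.py .546 .4485 .12 98
```

```text
t 0.15 pos [0.1863, 0.5963, 0.2022] F [0.5, 0.0, -0.0] w 0.998 gf 0.0Traceback (most recent call last):
  File "s.py", line 4, in <module>
    if a: go(o,a[:3],a[3] if len(a)>3 else None)
          ~~^^^^^^^^^^^^^^^^^^^^^^^^^^^^^^^^^^^^
  File "h.py", line 15, in go
    Rt=R.from_matrix(np.array([[s,c,0],[-c,s,0],[0,0,-1]]))
  File "scipy/spatial/transform/_rotation.pyx", line 1143, in scipy.spatial.transform._rotation.Rotation.from_matrix
ValueError: Non-positive determinant (left-handed or null coordinate frame) in rotation matrix 0: [[ 0.99026807 -0.1391731   0.        ]
 [ 0.1391731   0.99026807  0.        ]
 [ 0.          0.         -1.        ]].
```

```bash
sed -i 's/\[\[s,c,0\],\[-c,s,0\]/[[-s,c,0],[c,s,0]/' h.py; python3 s.py .546 .4485 .12 98
```

```text
t 0.15 pos [0.1863, 0.5963, 0.2022] F [0.5, 0.0, -0.0] w 0.998 gf 0.0
phi 72.7 -> 98.0 turn [-0.001, -0.0, -0.442] shift [-0.3874, -0.0337, 0.0822]
```

jog_arm:
  plan:
    - [[0,0,-0.06],[-0.03,-0.003,0.005],0.06]
    - [[0,0,-0.12],[-0.07,-0.006,0.012],0.06]
    - [[0,0,-0.18],[-0.11,-0.01,0.02],0.06]
    - [[0,0,-0.24],[-0.15,-0.013,0.03],0.06]
    - [[0,0,-0.3],[-0.19,-0.017,0.04],0.06]
    - [[0,0,-0.36],[-0.23,-0.02,0.05],0.06]
    - [[0,0,-0.42],[-0.265,-0.024,0.06],0.06]
    - [[0,0,-0.442],[-0.29,-0.026,0.06],0.06]

```text
clock: 0.82
position: [0.4585, 0.4814, 0.14]
ee_rot: [-0.07, 0.998, -0.002, -0.001]
ft_force: [1.2, -0.0, -0.0]
grip_width: 0.7
grasp_force: 0.0
```

```bash
python3 s.py .546 .4485 .1 98
```

```text
t 0.82 pos [0.4585, 0.4814, 0.14] F [1.2, -0.0, -0.0] w 0.7 gf 0.0
phi 98.0 -> 98.0 turn [-0.004, -0.002, -0.0] shift [-0.0822, -0.0446, 0.04]
```

jog_arm:
  plan:
    - [[0,0,0],[-0.04,-0.022,0.02],0.05]
    - [[0,0,0],[-0.08,-0.044,0.04],0.05]
    - [[0,0,0],[-0.08,-0.044,0.04],0.05]
    - [[0,0,0],[-0.08,-0.044,0.04],0.05]

```text
clock: 1.15
position: [0.5445, 0.4476, 0.0994]
ee_rot: [-0.066, 0.998, -0.003, -0.001]
ft_force: [-0.2, -0.2, -1.0]
grip_width: 0.586
grasp_force: 0.0
```

```bash
python3 s.py .546 .4485 .003 98; python3 - <<'E'
from workcell import *; import cv2
for n in("top","scene"):
    c=camera(n)["img"][:,:,::-1]; 
    c=c[130:280,80:260] if n=="top" else c[170:350,120:330]
    cv2.imwrite(f"pics/p1{n}.png",cv2.resize(c,None,fx=2.2,fy=2.2,interpolation=cv2.INTER_CUBIC))
a=cv2.imread("pics/p1top.png");b=cv2.imread("pics/p1scene.png")
h=max(a.shape[0],b.shape[0]); import numpy as np
f=lambda i:cv2.copyMakeBorder(i,0,h-i.shape[0],0,0,cv2.BORDER_CONSTANT)
r=np.hstack([f(a),f(b)]);r=cv2.resize(r,(800,int(r.shape[0]*800/r.shape[1])));cv2.imwrite("pics/p1.png",r)
E
```

```text
t 1.15 pos [0.5445, 0.4476, 0.0994] F [-0.2, -0.2, -1.0] w 0.586 gf 0.0
phi 97.6 -> 98.0 turn [-0.005, -0.002, -0.007] shift [-0.0017, 0.0012, 0.0964]
```

View pics/p1.png

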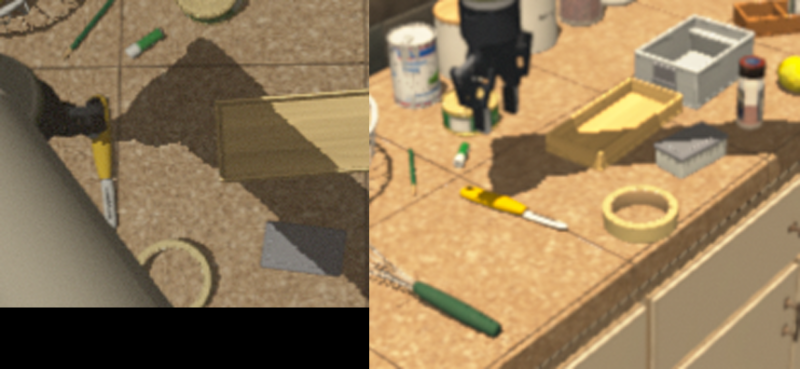

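The view shows the gripper above the peeler handle: peeler at crop (102,150) in the top view and (500,200) in the scene view, gripper tips near (485,115) in the scene view. I'll check this by projecting the TCP.

```bash
python3 - <<'E'
from workcell import *; from h import *
for n in("top","scene"):
    c=camera(n);E=np.linalg.inv(c["extrinsics"])
    print(n,cv2.projectPoints(np.array([get_obs()["position"],[.546,.4485,.01]]),cv2.Rodrigues(E[:3,:3])[0],E[:3,3],np.array(c["mtx"]),np.array([c["k1"],0,0,0,0.]))[0].round(1).tolist())
E
```

```text
top [[[114.8, 198.7]], [[129.6, 201.3]]]
scene [[[181.9, 239.5]], [[183.7, 267.2]]]
```

```bash
python3 - <<'E'
from workcell import *; import cv2,numpy as np
t=camera("top")["img"][165:235,80:150,::-1].copy(); s=camera("scene")["img"][190:285,145:215,::-1].copy()
cv2.circle(t,(35,34),0,(255,0,255),-1); cv2.circle(s,(37,50),0,(255,0,255),-1)
g=lambda i,k:cv2.resize(i,None,fx=k,fy=k,interpolation=cv2.INTER_NEAREST)
a=g(t,5);b=g(s,5)
a=cv2.copyMakeBorder(a,0,b.shape[0]-a.shape[0],0,0,cv2.BORDER_CONSTANT)
cv2.imwrite("pics/p2.png",np.hstack([a,b]))
E
```

```text
(no output)
```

View pics/p2.png

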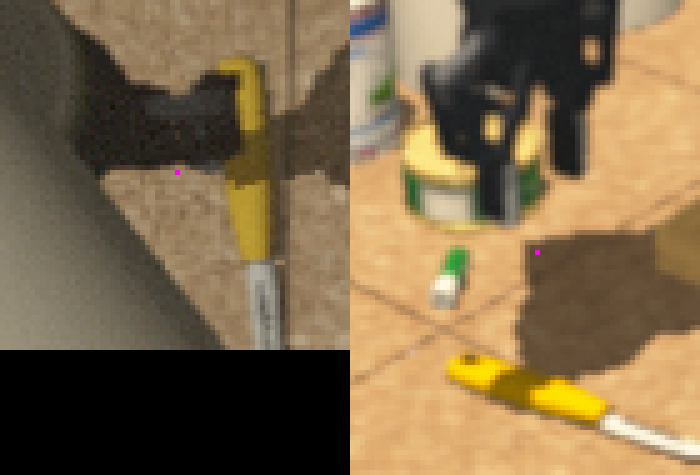

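Both tips are visible in the scene view at about raw (176,235) and (189,225). Their lateral position matches the TCP, but they look higher than computed. I'll descend partway and check.

jog_arm:
  plan:
    - [[-0.002,0,0],[-0.001,0.001,0.03],0.05]
    - [[-0.004,-0.002,-0.007],[-0.002,0.001,0.055],0.05]
    - [[-0.004,-0.002,-0.007],[-0.002,0.001,0.075],0.05]
    - [[-0.004,-0.002,-0.007],[-0.002,0.001,0.075],0.05]

```text
clock: 1.78
position: [0.5395, 0.4531, 0.0234]
ee_rot: [-0.074, 0.997, 0.0, -0.002]
ft_force: [-0.0, -0.6, -0.5]
grip_width: 0.591
grasp_force: 0.0
```

```bash
python3 s.py .546 .4485 .003 98; python3 - <<'E'
from workcell import *; from h import *
out=[]
for n in("top","scene"):
    c=camera(n);E=np.linalg.inv(c["extrinsics"])
    p=cv2.projectPoints(np.array([get_obs()["position"]]),cv2.Rodrigues(E[:3,:3])[0],E[:3,3],np.array(c["mtx"]),np.array([c["k1"],0,0,0,0.]))[0].ravel().round().astype(int)
    i=c["img"][:,:,::-1].copy(); i[p[1],p[0]]=(255,0,255)
    out.append(cv2.resize(i[p[1]-40:p[1]+40,p[0]-40:p[0]+40],None,fx=5,fy=5,interpolation=cv2.INTER_NEAREST))
cv2.imwrite("pics/p3.png",np.hstack(out))
E
```

```text
t 1.78 pos [0.5395, 0.4531, 0.0234] F [-0.0, -0.6, -0.5] w 0.591 gf 0.0
phi 98.5 -> 98.0 turn [0.001, -0.004, 0.008] shift [-0.0058, -0.0055, 0.0204]
```

View pics/p3.png

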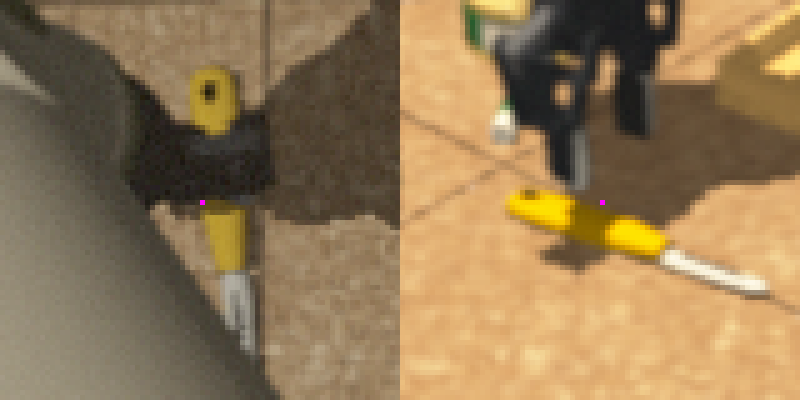

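jog_arm:
  plan:
    - [[0,0,0],[-0.004,-0.004,0.005],0.05]
    - [[0,0,0],[-0.006,-0.0055,0.014],0.05]
    - [[0,0,0],[-0.006,-0.0055,0.018],0.05]
    - [[0,0,0],[-0.006,-0.0055,0.018],0.05]
    - [[0,0,0],[-0.006,-0.0055,0.018],0.05]

```text
clock: 2.3
position: [0.5492, 0.4495, 0.0096]
ee_rot: [-0.073, 0.997, 0.002, 0.001]
ft_force: [-0.5, 0.0, 1.0]
grip_width: 0.582
grasp_force: 0.0
```

```bash
cat > v.py <<'E'
import sys; from workcell import *; from h import *
out=[]
for n in("top","scene"):
    c=camera(n);E=np.linalg.inv(c["extrinsics"])
    p=cv2.projectPoints(np.array([get_obs()["position"]]),cv2.Rodrigues(E[:3,:3])[0],E[:3,3],np.array(c["mtx"]),np.array([c["k1"],0,0,0,0.]))[0].ravel().round().astype(int)
    i=c["img"][:,:,::-1].copy(); i[p[1],p[0]]=(255,0,255)
    i=cv2.copyMakeBorder(i,60,60,60,60,cv2.BORDER_CONSTANT)
    out.append(cv2.resize(i[p[1]+10:p[1]+110,p[0]+10:p[0]+110],None,fx=4,fy=4,interpolation=cv2.INTER_NEAREST))
cv2.imwrite(sys.argv[1],np.hstack(out))
E
python3 s.py .546 .4485 .003 98; python3 v.py pics/p4.png
```

```text
t 2.3 pos [0.5492, 0.4495, 0.0096] F [-0.5, 0.0, 1.0] w 0.582 gf 0.0
phi 98.4 -> 98.0 turn [0.004, 0.002, 0.006] shift [0.0034, -0.0006, 0.0066]
```

View pics/p4.png

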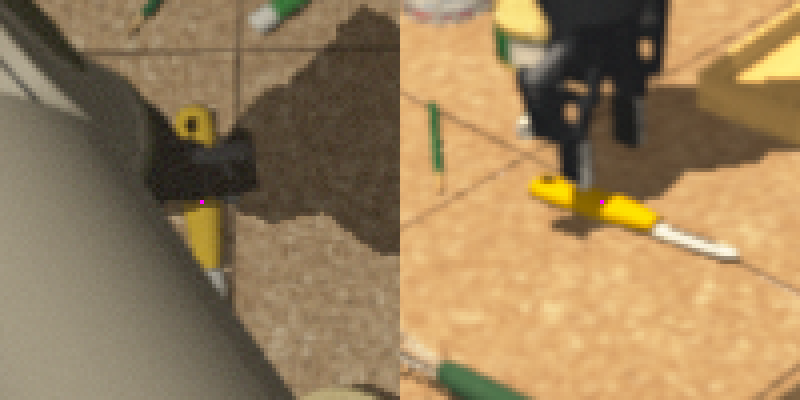

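jog_arm:
  plan:
    - [[0,0,0],[0.001,0,0.003],0.05]
    - [[0,0,0],[0.002,0,0.006],0.05]
    - [[0,0,0],[0.002,0,0.009],0.05]
    - [[0,0,0],[0.002,0,0.012],0.05]
    - [[0,0,0],[0.002,0,0.012],0.05]

```text
clock: 2.82
position: [0.5469, 0.449, -0.0033]
ee_rot: [-0.073, 0.997, 0.002, 0.0]
ft_force: [0.3, 0.2, -1.4]
grip_width: 0.587
grasp_force: 0.0
```

```bash
python3 - <<'E'
from workcell import *; import numpy as np
for k in range(5):
    o=get_obs(); print(np.round(o["position"],4),np.round(o["ft_force"],1),np.round(o["joint_pos"],4)); camera("top")
E
```

```text
[ 0.5469  0.449  -0.0033] [ 0.3  0.2 -1.4] [-0.7683  0.6704  0.0255  1.4164 -0.0208  1.0524  0.979 ]
[ 0.5471  0.4491 -0.0029] [0.  0.9 0.5] [-0.7683  0.6701  0.0255  1.416  -0.0208  1.0528  0.979 ]
[ 0.5473  0.4493 -0.0026] [0.8 0.5 0.2] [-0.7682  0.6698  0.0255  1.4156 -0.0208  1.0528  0.979 ]
[ 0.5474  0.4494 -0.0023] [-0.   0.2  0.3] [-0.7683  0.6696  0.0255  1.4155 -0.0208  1.0529  0.979 ]
[ 0.5475  0.4494 -0.0022] [0.5 0.5 0.5] [-0.7683  0.6694  0.0256  1.4153 -0.0208  1.0529  0.979 ]
```

jog_arm:
  plan:
    - [[0,0,0],[0.001,0,0.003],0.05]
    - [[0,0,0],[0.002,0,0.006],0.05]
    - [[0,0,0],[0.002,0,0.009],0.05]
    - [[0,0,0],[0.002,0,0.009],0.05]

```text
clock: 3.4
position: [0.5448, 0.4488, -0.0123]
ee_rot: [-0.073, 0.997, 0.002, 0.0]
ft_force: [-0.5, -0.5, -0.2]
grip_width: 0.585
grasp_force: 0.0
```

```bash
python3 s.py; python3 v.py pics/p5.png
```

```text
t 3.4 pos [0.5448, 0.4488, -0.0123] F [-0.5, -0.5, -0.2] w 0.585 gf 0.0
```

View pics/p5.png

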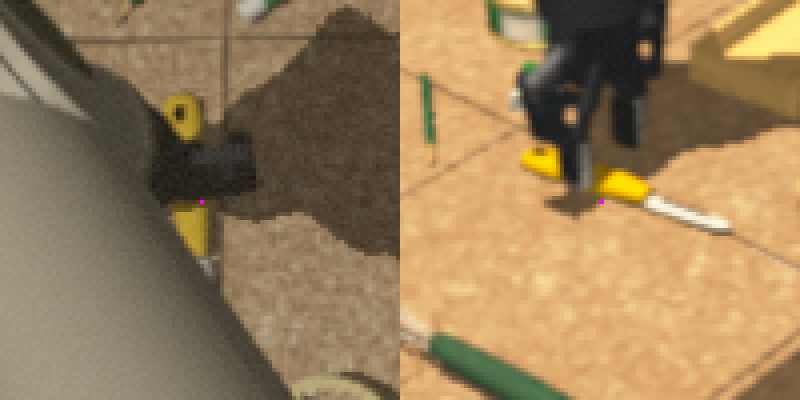

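jog_arm:
  plan:
    - [[0,0,0],[0,0,0.003],0.05]
    - [[0,0,0],[0,0,0.006],0.05]
    - [[0,0,0],[0,0,0.008],0.05]
    - [[0,0,0],[0,0,0.008],0.05]

```text
clock: 3.83
position: [0.5451, 0.4489, -0.0201]
ee_rot: [-0.073, 0.997, 0.002, 0.0]
ft_force: [-0.4, -0.6, -0.7]
grip_width: 0.584
grasp_force: 0.0
```

```bash
python3 s.py
```

```text
t 3.83 pos [0.5451, 0.4489, -0.0201] F [-0.4, -0.6, -0.7] w 0.584 gf 0.0
```

jog_arm:
  plan:
    - [[0,0,0],[0,0,0.003],0.05]
    - [[0,0,0],[0,0,0.004],0.02]
    - [[0,0,0],[0,0,0.004],0.01]
    - [[0,0,0],[0,0,0.004],0.01]
    - [[0,0,0],[0,0,0.004],0.01]
    - [[0,0,0],[0,0,0.004],0.01]
  force: 25

```text
clock: 4.33
position: [0.5454, 0.4491, -0.0233]
ee_rot: [-0.073, 0.997, 0.002, 0.001]
ft_force: [0.6, -0.3, -0.5]
grip_width: 0.248
grasp_force: 25.3
```

```bash
python3 s.py; python3 v.py pics/p6.png
```

```text
t 4.33 pos [0.5454, 0.4491, -0.0233] F [0.6, -0.3, -0.5] w 0.248 gf 25.3
```

View pics/p6.png

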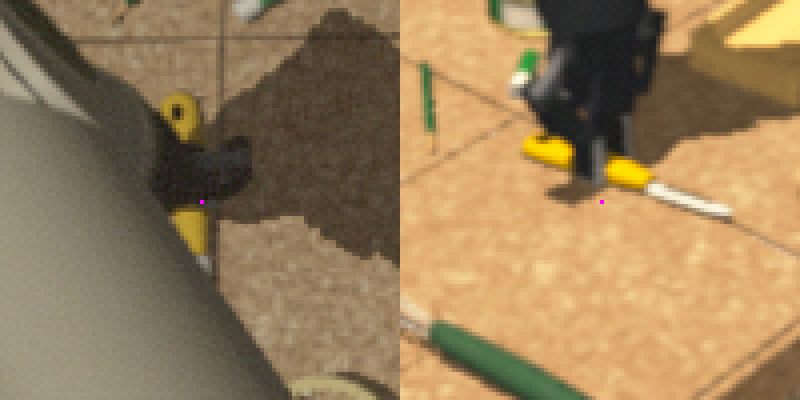

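jog_arm:
  plan:
    - [[0,0,0],[0,0,-0.01],0.01]
    - [[0,0,0],[0,0,-0.04],0.01]
    - [[0,0,0],[0,0,-0.08],0.01]
    - [[0,0,0],[0,0,-0.11],0.01]
    - [[0,0,0],[0,0,-0.12],0.01]
    - [[0,0,0],[0,0,-0.12],0.01]
  force: 40

```text
clock: 4.93
position: [0.547, 0.4501, 0.1016]
ee_rot: [-0.073, 0.997, 0.004, 0.004]
ft_force: [0.5, -0.3, -0.3]
grip_width: 0.244
grasp_force: 41.9
```

```bash
python3 s.py .557 .178 .096 3
```

```text
t 4.93 pos [0.547, 0.4501, 0.1016] F [0.5, -0.3, -0.3] w 0.244 gf 41.9
phi 98.4 -> 3.0 turn [0.013, -0.001, 1.664] shift [0.0298, -0.2707, 0.0032]
```

jog_arm:
  plan:
    - [[0,0,0.1],[0.003,-0.025,0],0.01]
    - [[0,0,0.22],[0.007,-0.06,0],0.01]
    - [[0,0,0.34],[0.011,-0.1,0],0.01]
    - [[0,0,0.46],[0.015,-0.14,0],0.01]
    - [[0.01,0,0.58],[0.02,-0.18,0],0.01]
    - [[0.01,0,0.7],[0.024,-0.22,0],0.01]
    - [[0.01,0,0.82],[0.027,-0.25,0],0.01]
    - [[0.01,0,0.92],[0.03,-0.27,0],0.01]

```text
clock: 5.6
position: [0.5544, 0.1724, 0.0944]
ee_rot: [0.382, 0.924, -0.004, -0.0]
ft_force: [0.5, -0.2, -1.7]
grip_width: 0.242
grasp_force: 41.9
```

```bash
python3 s.py .557 .178 .096 3
```

```text
t 5.6 pos [0.5544, 0.1724, 0.0944] F [0.5, -0.2, -1.7] w 0.242 gf 41.9
phi 45.1 -> 3.0 turn [-0.006, 0.005, 0.734] shift [0.0021, 0.0058, -0.0017]
```

jog_arm:
  plan:
    - [[0,0,0.12],[0,0,0],0.01]
    - [[0,0,0.24],[0,0,0],0.01]
    - [[0,0,0.36],[0,0.002,0],0.01]
    - [[0,0,0.48],[0,0.004,0],0.01]
    - [[-0.006,0.005,0.6],[0.002,0.005,0],0.01]
    - [[-0.006,0.005,0.7],[0.002,0.005,0],0.01]
    - [[-0.006,0.005,0.734],[0.002,0.005,0],0.01]
    - [[-0.006,0.005,0.734],[0.002,0.005,0],0.01]

```text
clock: 6.27
position: [0.5561, 0.1819, 0.0942]
ee_rot: [0.685, 0.728, 0.0, -0.0]
ft_force: [-0.0, -0.1, -1.3]
grip_width: 0.241
grasp_force: 41.9
```

```bash
cat > y.py <<'E'
import sys; from workcell import *; from h import *
o=get_obs(); out=[]
for n in("top","scene"):
    c=camera(n); hsv=cv2.cvtColor(c["img"],cv2.COLOR_RGB2HSV)
    m=((hsv[...,0]>18)&(hsv[...,0]<32)&(hsv[...,1]>195)&(hsv[...,2]>90)).astype(np.uint8)
    k,l,s,cc=cv2.connectedComponentsWithStats(m)
    print(n,[(s[i].tolist(),np.round(cc[i],1).tolist()) for i in range(1,k) if s[i,4]>25])
    out.append(c["img"][:,:,::-1])
cv2.imwrite(sys.argv[1],np.hstack([cv2.resize(out[0][140:280,130:330],None,fx=2,fy=2),cv2.resize(out[1][120:300,150:350],(400,280) if 0 else None,fx=2,fy=2)[:280]]))
E
python3 s.py .557 .178 .096 3; python3 y.py pics/p7.png
```

```text
t 6.27 pos [0.5561, 0.1819, 0.0942] F [-0.0, -0.1, -1.3] w 0.241 gf 41.9
phi 3.5 -> 3.0 turn [-0.0, -0.001, 0.009] shift [-0.0039, 0.0007, -0.0018]
top []
scene [([236, 191, 9, 8, 47], [240.8, 194.9]), ([320, 198, 17, 16, 217], [328.4, 205.5]), ([91, 217, 17, 18, 202], [99.7, 224.2]), ([64, 224, 7, 14, 57], [66.8, 231.1]), ([73, 240, 31, 11, 205], [87.3, 244.9]), ([102, 248, 6, 9, 27], [104.0, 251.8]), ([91, 253, 8, 6, 38], [94.3, 255.6]), ([79, 255, 10, 6, 31], [83.6, 257.7]), ([7, 350, 28, 26, 567], [20.5, 362.7])]
```

View pics/p7.png

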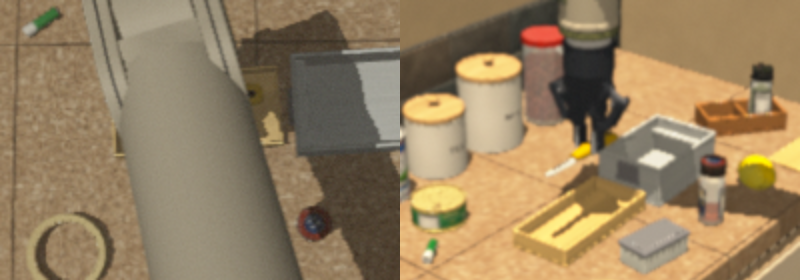

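```bash
cat >> h.py <<'E'
def ray(px,c):
    E=np.array(c["extrinsics"]);p=cv2.undistortPoints(np.array(px,float).reshape(1,1,2),np.array(c["mtx"]),np.array([c["k1"],0,0,0,0.]))[0,0]
    d=E[:3,:3]@np.r_[p,1]; return E[:3,3],d/np.linalg.norm(d)
def tri(pt,ps,T,S):
    (a,d),(b,e)=ray(pt,T),ray(ps,S); t=np.linalg.lstsq(np.c_[d,-e],b-a,rcond=None)[0]
    print("tri",np.round((a+d*t[0]+b+e*t[1])/2,4),"gap",np.round(a+d*t[0]-b-e*t[1],4))
E
python3 - <<'E'
from workcell import *; from h import *
T,S=camera("top"),camera("scene")
tri((256.5,186),(257,188),T,S)
for z in (.08,.09,.1,.11,.12):
    print(z,world([(256.5,186)],z,T)[0].round(3),world([(223.5,207.5)],z,S)[0].round(3),world([(257,188)],z,S)[0].round(3))
E
```

```text
tri [0.5582 0.1233 0.1226] gap [0.0079 0.0053 0.0015]
0.08 [0.569 0.128 0.08 ] [0.602 0.221 0.08 ] [0.607 0.054 0.08 ]
0.09 [0.568 0.127 0.09 ] [0.589 0.235 0.09 ] [0.594 0.07  0.09 ]
0.1 [0.566 0.127 0.1  ] [0.577 0.249 0.1  ] [0.582 0.086 0.1  ]
0.11 [0.564 0.126 0.11 ] [0.564 0.263 0.11 ] [0.569 0.102 0.11 ]
0.12 [0.563 0.126 0.12 ] [0.552 0.276 0.12 ] [0.557 0.118 0.12 ]
```

jog_arm:
  plan:
    - [[0,0,0],[-0.004,0,0.03],0.01]
    - [[0,0,0.009],[-0.008,0,0.06],0.01]
    - [[0,0,0.009],[-0.008,0,0.085],0.01]
    - [[0,0,0.009],[-0.008,0,0.097],0.01]
    - [[0,0,0.009],[-0.008,0,0.103],0.01]
    - [[0,0,0.009],[-0.008,0,0.106],0.01]
    - [[0,0,0.009],[-0.008,0,0.109],0.01]
    - [[0,0,0.009],[-0.008,0,0.11],0.01]

```text
clock: 7.13
position: [0.5585, 0.1748, -0.0136]
ee_rot: [0.688, 0.726, 0.002, 0.0]
ft_force: [-0.7, 0.5, -1.3]
grip_width: 0.241
grasp_force: 41.9
```

```bash
python3 s.py
```

```text
t 7.13 pos [0.5585, 0.1748, -0.0136] F [-0.7, 0.5, -1.3] w 0.241 gf 41.9
```

Feel for the floor.

jog_arm:
  plan:
    - [[0,0,0],[0,0,0.002],0.01]
    - [[0,0,0],[0,0,0.003],0.01]
    - [[0,0,0],[0,0,0.004],0.01]
    - [[0,0,0],[0,0,0.005],0.01]

```text
clock: 7.47
position: [0.5579, 0.1745, -0.0192]
ee_rot: [0.688, 0.726, 0.002, 0.0]
ft_force: [-0.4, -0.0, -0.7]
grip_width: 0.237
grasp_force: 41.9
```

```bash
python3 s.py
```

```text
t 7.47 pos [0.5579, 0.1745, -0.0192] F [-0.4, -0.0, -0.7] w 0.237 gf 41.9
```

jog_arm:
  plan:
    - [[0,0,0],[0,0,0.002],0.01]
    - [[0,0,0],[0,0,0.003],0.01]
    - [[0,0,0],[0,0,0.004],0.01]
    - [[0,0,0],[0,0,0.004],0.01]

```text
clock: 7.8
position: [0.5581, 0.1747, -0.02]
ee_rot: [0.688, 0.726, 0.002, -0.001]
ft_force: [-17.7, -4.9, 40.1]
grip_width: 0.24
grasp_force: 46.3
```

```bash
python3 s.py
```

```text
t 7.8 pos [0.5581, 0.1747, -0.02] F [-17.7, -4.9, 40.1] w 0.24 gf 46.3
```

jog_arm:
  plan:
    - [[0,0,0],[0,0,-0.004],0.01]
    - [[0,0,0],[0,0,-0.004],0.03]
    - [[0,0,0],[0,0,-0.004],0.048]
    - [[0,0,0],[0,0,-0.004],0.048]
    - [[0,0,0],[0,0,-0.03],0.048]
    - [[0,0,0],[0,0,-0.07],0.06]
    - [[0,0,0],[0,0,-0.11],0.07]
    - [[0,0,0],[0,0,-0.12],0.07]

```text
clock: 8.47
position: [0.5604, 0.1748, 0.1022]
ee_rot: [0.688, 0.726, 0.005, 0.001]
ft_force: [1.4, 0.2, 0.6]
grip_width: 0.821
grasp_force: 0.0
```

```bash
python3 s.py .4202 .1991 .08 -7.5
```

```text
t 8.47 pos [0.5604, 0.1748, 0.1022] F [1.4, 0.2, 0.6] w 0.821 gf 0.0
phi 3.1 -> -7.5 turn [0.008, -0.005, 0.184] shift [0.0317, -0.1389, 0.0212]
```

jog_arm:
  plan:
    - [[0,0,0.04],[0.007,-0.03,0.002],0.085]
    - [[0,0,0.09],[0.015,-0.065,0.005],0.085]
    - [[0.004,0,0.14],[0.023,-0.1,0.01],0.085]
    - [[0.008,-0.005,0.184],[0.03,-0.13,0.015],0.085]
    - [[0.008,-0.005,0.184],[0.0317,-0.138,0.02],0.085]
    - [[0.008,-0.005,0.184],[0.0317,-0.138,0.02],0.085]

```text
clock: 8.97
position: [0.4155, 0.199, 0.0753]
ee_rot: [0.751, 0.661, -0.004, -0.002]
ft_force: [0.9, 0.1, -0.1]
grip_width: 0.999
grasp_force: 0.0
```

```bash
python3 s.py .4202 .1991 .08 -7.5;  python3 - <<'E'
from workcell import *; from h import *
o=get_obs();T=camera("top");S=camera("scene");o2=[]
def proj(P,c):
    E=np.linalg.inv(c["extrinsics"]);return cv2.projectPoints(np.array(P,float),cv2.Rodrigues(E[:3,:3])[0],E[:3,3],np.array(c["mtx"]),np.array([c["k1"],0,0,0,0.]))[0][:,0]
p=o["position"]; print(proj([p,p+[0,0,.0235]],T).round(1).tolist(),proj([p,p+[0,0,.0235]],S).round(1).tolist())
t=cv2.resize(T["img"][160:270,170:270,::-1],None,fx=4,fy=4,interpolation=cv2.INTER_CUBIC)
s=cv2.resize(S["img"][170:280,200:300,::-1],None,fx=4,fy=4,interpolation=cv2.INTER_CUBIC)
cv2.imwrite("pics/p8.png",np.hstack([t,s]))
E
```

```text
t 8.97 pos [0.4155, 0.199, 0.0753] F [0.9, 0.1, -0.1] w 0.999 gf 0.0
phi -7.3 -> -7.5 turn [-0.008, 0.004, 0.004] shift [0.0007, 0.0046, -0.0048]
[[226.2, 252.3], [225.1, 252.1]] [[278.0, 225.8], [278.2, 218.6]]
```

View pics/p8.png

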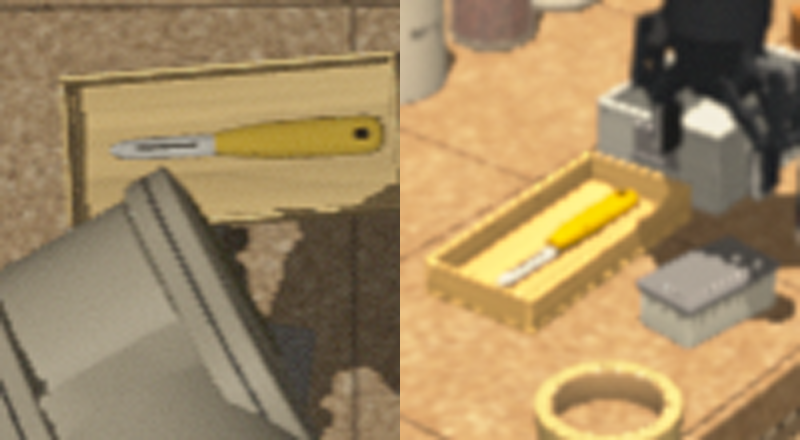

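```bash
python3 - <<'E'
from workcell import *; from h import *
T=camera("top")
f=lambda u,v:(170+(u+.5)/4-.5,160+(v+.5)/4-.5)
w=world([f(112,150),f(385,135),f(230,139),f(340,136),f(340,117),f(340,155)],.013,T);print(w.round(4),(w[0]+w[1])/2)
E
```

```text
[[0.5542 0.2769 0.013 ]
 [0.5617 0.1073 0.013 ]
 [0.5603 0.2035 0.013 ]
 [0.5614 0.1352 0.013 ]
 [0.5733 0.1351 0.013 ]
 [0.5495 0.1353 0.013 ]] [0.55796728 0.19210522 0.013     ]
```

The peeler lies flat in the tray, centred at about (0.558, 0.192). Compared with the reported TCP, the tips are laterally right but about 24 mm higher, so from here I'll command z about 24 mm lower. Next is the tub.

jog_arm:
  plan:
    - [[0,0,0],[0,0.003,0.03],0.085]
    - [[-0.006,0.003,0.004],[0.0005,0.0035,0.06],0.085]
    - [[-0.006,0.003,0.004],[0.0005,0.0035,0.08],0.085]
    - [[-0.006,0.003,0.004],[0.0005,0.0035,0.09],0.085]
    - [[-0.006,0.003,0.004],[0.0005,0.0035,0.093],0.085]
    - [[-0.006,0.003,0.004],[0.0005,0.0035,0.093],0.04]
    - [[-0.006,0.003,0.004],[0.0005,0.0035,0.093],0.04]
    - [[-0.006,0.003,0.004],[0.0005,0.0035,0.093],0.04]
  force: 40

```text
clock: 9.78
position: [0.4221, 0.1987, -0.0153]
ee_rot: [0.753, 0.658, 0.001, 0.0]
ft_force: [-0.9, -1.4, 2.3]
grip_width: 0.651
grasp_force: 41.5
```

```bash
python3 s.py
```

```text
t 9.78 pos [0.4221, 0.1987, -0.0153] F [-0.9, -1.4, 2.3] w 0.651 gf 41.5
```

jog_arm:
  plan:
    - [[0,0,0],[0,0,-0.01],0.04]
    - [[0,0,0],[0,0,-0.04],0.04]
    - [[0,0,0],[0,0,-0.08],0.04]
    - [[0,0,0],[0,0,-0.105],0.04]
    - [[0,0,0],[0,0,-0.115],0.04]
    - [[0,0,0],[0,0,-0.115],0.04]

```text
clock: 10.28
position: [0.4227, 0.1994, 0.1017]
ee_rot: [0.753, 0.658, 0.003, 0.0]
ft_force: [-0.1, 0.3, -1.2]
grip_width: 0.644
grasp_force: 43.1
```

```bash
python3 s.py .562 -.004 .1 3
```

```text
t 10.28 pos [0.4227, 0.1994, 0.1017] F [-0.1, 0.3, -1.2] w 0.644 gf 43.1
phi -7.7 -> 3.0 turn [0.004, -0.004, -0.186] shift [-0.1829, 0.1653, 0.0016]
```

jog_arm:
  plan:
    - [[0,0,-0.03],[-0.02,0.018,0],0.04]
    - [[0,0,-0.06],[-0.045,0.04,0],0.04]
    - [[0,0,-0.1],[-0.072,0.065,0],0.04]
    - [[0,0,-0.14],[-0.1,0.09,0],0.04]
    - [[0,0,-0.18],[-0.128,0.116,0],0.04]
    - [[0.004,-0.004,-0.186],[-0.155,0.14,0],0.04]
    - [[0.004,-0.004,-0.186],[-0.175,0.158,0],0.04]
    - [[0.004,-0.004,-0.186],[-0.183,0.165,0.001],0.04]

```text
clock: 10.95
position: [0.5608, -0.0098, 0.0962]
ee_rot: [0.69, 0.724, -0.004, 0.001]
ft_force: [-0.1, -0.6, -1.1]
grip_width: 0.644
grasp_force: 43.0
```

```bash
python3 s.py .562 -.004 -.01 3
```

```text
t 10.95 pos [0.5608, -0.0098, 0.0962] F [-0.1, -0.6, -1.1] w 0.644 gf 43.0
phi 2.7 -> 3.0 turn [-0.005, 0.007, -0.005] shift [0.0064, 0.002, 0.1062]
```

jog_arm:
  plan:
    - [[0,0,0],[0.003,0.002,0],0.04]
    - [[0,0,0],[0.003,0.002,0.03],0.04]
    - [[0,0,0],[0.003,0.002,0.06],0.04]
    - [[0,0,0],[0.003,0.002,0.085],0.04]
    - [[0,0,0],[0.003,0.002,0.095],0.04]
    - [[0,0,0],[0.003,0.002,0.101],0.04]
    - [[0,0,0],[0.003,0.002,0.105],0.04]
    - [[0,0,0],[0.003,0.002,0.106],0.04]

```text
clock: 11.62
position: [0.5617, -0.002, -0.0083]
ee_rot: [0.688, 0.725, -0.003, 0.0]
ft_force: [-0.3, -0.0, -0.5]
grip_width: 0.645
grasp_force: 43.0
```

```bash
python3 s.py .562 -.004 -.01 3
```

```text
t 11.62 pos [0.5617, -0.002, -0.0083] F [-0.3, -0.0, -0.5] w 0.645 gf 43.0
phi 3.0 -> 3.0 turn [-0.004, 0.004, 0.0] shift [-0.002, 0.0002, 0.0017]
```

jog_arm:
  plan:
    - [[0,0,0],[0,0,0.002],0.04]
    - [[0,0,0],[0,0,0.002],0.062]
    - [[0,0,0],[0,0,0.002],0.067]
    - [[0,0,0],[0,0,0.002],0.067]
    - [[0,0,0],[0,0,-0.02],0.067]
    - [[0,0,0],[0,0,-0.06],0.067]
    - [[0,0,0],[0,0,-0.1],0.05]
    - [[0,0,0],[0,0,-0.12],0.05]

```text
clock: 12.28
position: [0.5638, -0.0024, 0.1163]
ee_rot: [0.689, 0.725, -0.001, 0.002]
ft_force: [0.8, -0.3, 0.3]
grip_width: 0.584
grasp_force: 0.0
```

```bash
python3 s.py .4015 -.272 .11 -91
```

```text
t 12.28 pos [0.5638, -0.0024, 0.1163] F [0.8, -0.3, 0.3] w 0.584 gf 0.0
phi 2.9 -> -91.0 turn [0.003, 0.002, 1.639] shift [-0.261, -0.1759, 0.007]
```

jog_arm:
  plan:
    - [[0,0,0.1],[-0.02,-0.012,0],0.04]
    - [[0,0,0.22],[-0.05,-0.033,0],0.04]
    - [[0,0,0.34],[-0.085,-0.057,0],0.04]
    - [[0,0,0.46],[-0.12,-0.08,0],0.04]
    - [[0,0,0.58],[-0.155,-0.104,0],0.04]
    - [[0,0,0.7],[-0.19,-0.128,0],0.04]
    - [[0,0,0.82],[-0.22,-0.148,0],0.04]
    - [[0,0,0.92],[-0.24,-0.162,0],0.04]

```text
clock: 12.95
position: [0.4103, -0.2535, 0.1137]
ee_rot: [0.941, 0.339, -0.002, 0.001]
ft_force: [0.3, -1.0, 0.8]
grip_width: 0.466
grasp_force: 0.0
```

```bash
python3 s.py .4015 -.272 .09 -91
```

```text
t 12.95 pos [0.4103, -0.2535, 0.1137] F [0.3, -1.0, 0.8] w 0.466 gf 0.0
phi -50.3 -> -91.0 turn [0.003, 0.004, 0.71] shift [-0.0185, 0.0086, 0.0238]
```

jog_arm:
  plan:
    - [[0,0,0.12],[-0.004,0.002,0.004],0.04]
    - [[0,0,0.24],[-0.009,0.004,0.008],0.04]
    - [[0,0,0.36],[-0.014,0.006,0.014],0.04]
    - [[0,0,0.48],[-0.018,0.008,0.02],0.04]
    - [[0,0,0.6],[-0.018,0.008,0.024],0.04]
    - [[0.003,0.004,0.7],[-0.018,0.008,0.024],0.04]
    - [[0.003,0.004,0.71],[-0.018,0.008,0.024],0.04]
    - [[0.003,0.004,0.71],[-0.018,0.008,0.024],0.04]

```text
clock: 13.62
position: [0.4041, -0.2681, 0.0895]
ee_rot: [1.0, -0.003, -0.001, 0.0]
ft_force: [0.1, -0.3, -0.1]
grip_width: 0.471
grasp_force: 0.0
```

```bash
python3 s.py .4015 -.272 -.014 -91; python3 - <<'E'
from workcell import *; import cv2,numpy as np
t=camera("top")["img"][200:290,340:440,::-1];s=camera("scene")["img"][140:230,310:410,::-1]
cv2.imwrite("pics/p9.png",np.hstack([cv2.resize(i,None,fx=4,fy=4,interpolation=cv2.INTER_CUBIC) for i in(t,s)]))
E
```

```text
t 13.62 pos [0.4041, -0.2681, 0.0895] F [0.1, -0.3, -0.1] w 0.471 gf 0.0
phi -90.3 -> -91.0 turn [0.0, 0.001, 0.012] shift [-0.0025, 0.0039, 0.1035]
```

View pics/p9.png

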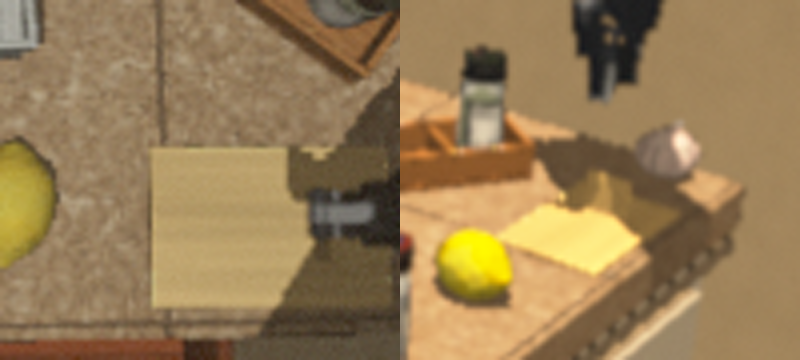

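jog_arm:
  plan:
    - [[0,0,0.012],[-0.0025,0.002,0.03],0.04]
    - [[0,0,0.012],[-0.0025,0.0035,0.06],0.04]
    - [[0,0,0.012],[-0.0025,0.0035,0.085],0.04]
    - [[0,0,0.012],[-0.0025,0.0035,0.096],0.04]
    - [[0,0,0.012],[-0.0025,0.0035,0.099],0.04]
    - [[0,0,0.012],[-0.0025,0.0035,0.099],0.0]
    - [[0,0,0.012],[-0.0025,0.0035,0.099],0.0]
    - [[0,0,0.012],[-0.0025,0.0035,0.099],0.0]
  force: 50

```text
clock: 14.38
position: [0.4025, -0.2719, -0.0083]
ee_rot: [1.0, -0.009, 0.0, 0.0]
ft_force: [-0.8, 0.2, 1.2]
grip_width: 0.078
grasp_force: 49.1
```

```bash
python3 s.py
```

```text
t 14.38 pos [0.4025, -0.2719, -0.0083] F [-0.8, 0.2, 1.2] w 0.078 gf 49.1
```

jog_arm:
  plan:
    - [[0,0,0],[0,0,-0.008],0.0]
    - [[0,0,0],[0,0,-0.03],0.0]
    - [[0,0,0],[0,0,-0.06],0.0]
    - [[0,0,0],[0,0,-0.095],0.0]
    - [[0,0,0],[0,0,-0.115],0.0]
    - [[0,0,0],[0,0,-0.12],0.0]
    - [[0,0,0],[0,0,-0.12],0.0]

```text
clock: 14.97
position: [0.4028, -0.2716, 0.1122]
ee_rot: [1.0, -0.009, 0.001, -0.0]
ft_force: [-0.2, -0.4, -1.8]
grip_width: 0.075
grasp_force: 49.2
```

```bash
python3 s.py .565 -.034 .1 -86.8
```

```text
t 14.97 pos [0.4028, -0.2716, 0.1122] F [-0.2, -0.4, -1.8] w 0.075 gf 49.2
phi -91.1 -> -86.8 turn [-0.0, -0.003, -0.075] shift [0.1577, -0.2406, 0.0126]
```

jog_arm:
  plan:
    - [[0,0,-0.01],[0.012,-0.018,0],0.0]
    - [[0,0,-0.02],[0.03,-0.046,0],0.0]
    - [[0,0,-0.03],[0.053,-0.08,0],0.0]
    - [[0,0,-0.04],[0.075,-0.115,0],0.0]
    - [[0,0,-0.05],[0.097,-0.148,0],0.0]
    - [[0,0,-0.06],[0.118,-0.18,0],0.0]
    - [[0,0,-0.07],[0.136,-0.208,0],0.0]
    - [[0,0,-0.075],[0.15,-0.229,0],0.0]

```text
clock: 15.63
position: [0.5562, -0.0418, 0.1082]
ee_rot: [1.0, 0.03, -0.002, -0.0]
ft_force: [-0.2, -0.8, -0.5]
grip_width: 0.077
grasp_force: 49.1
```

jog_arm:
  plan:
    - [[0,0,0],[0.006,-0.009,0],0.0]
    - [[0,0,0],[0.008,-0.0115,0.006],0.0]
    - [[0,0,0],[0.008,-0.0115,0.01],0.0]
    - [[0,0,0],[0.008,-0.0115,0.01],0.0]
    - [[0,0,0],[0.008,-0.0115,0.01],0.0]

```text
clock: 16.05
position: [0.562, -0.0353, 0.0993]
ee_rot: [1.0, 0.027, -0.001, 0.0]
ft_force: [0.4, -0.7, -0.5]
grip_width: 0.081
grasp_force: 49.1
```

```bash
python3 s.py .565 -.034 .06 -86.8; python3 - <<'E'
from workcell import *; import cv2,numpy as np
t=camera("top")["img"][150:230,260:360,::-1];s=camera("scene")["img"][140:220,240:340,::-1]
cv2.imwrite("pics/p10.png",np.hstack([cv2.resize(i,None,fx=4,fy=4,interpolation=cv2.INTER_CUBIC) for i in(t,s)]))
E
```

```text
t 16.05 pos [0.562, -0.0353, 0.0993] F [0.4, -0.7, -0.5] w 0.081 gf 49.1
phi -87.0 -> -86.8 turn [0.0, 0.003, -0.003] shift [0.0032, -0.0012, 0.0393]
```

jog_arm:
  plan:
    - [[0,0,0],[0.003,-0.001,0.01],0.0]
    - [[0,0,0],[0.003,-0.001,0.02],0.0]
    - [[0,0,0],[0.003,-0.001,0.03],0.0]
    - [[0,0,0],[0.003,-0.001,0.036],0.0]
    - [[0,0,0],[0.003,-0.001,0.042],0.0]
    - [[0,0,0],[0.003,-0.001,0.046],0.0]
    - [[0,0,0],[0.003,-0.001,0.046],0.0]

```text
clock: 16.73
position: [0.5655, -0.0323, 0.0529]
ee_rot: [1.0, 0.028, -0.001, 0.0]
ft_force: [-0.2, 0.1, -1.0]
grip_width: 0.08
grasp_force: 49.2
```

```bash
python3 s.py .565 -.034 .038 -86.8
```

```text
t 16.73 pos [0.5655, -0.0323, 0.0529] F [-0.2, 0.1, -1.0] w 0.08 gf 49.2
phi -86.8 -> -86.8 turn [0.0, 0.003, -0.0] shift [-0.0005, 0.0017, 0.0149]
```

jog_arm:
  plan:
    - [[0,0,0],[-0.0005,0.001,0.004],0.0]
    - [[0,0,0],[-0.0005,0.001,0.008],0.0]
    - [[0,0,0],[-0.0005,0.001,0.011],0.0]
    - [[0,0,0],[-0.0005,0.001,0.013],0.0]
    - [[0,0,0],[-0.0005,0.001,0.014],0.0]
    - [[0,0,0],[-0.0005,0.001,0.014],0.0]

```text
clock: 17.23
position: [0.5655, -0.0332, 0.0397]
ee_rot: [1.0, 0.028, -0.001, 0.0]
ft_force: [0.5, 0.3, -1.0]
grip_width: 0.081
grasp_force: 49.2
```

```bash
python3 s.py .565 -.034 .038 -86.8
```

```text
t 17.23 pos [0.5655, -0.0332, 0.0397] F [0.5, 0.3, -1.0] w 0.081 gf 49.2
phi -86.8 -> -86.8 turn [0.0, 0.002, -0.0] shift [-0.0005, 0.0007, 0.0017]
```

Another 1.5 mm down, release, and rise.

jog_arm:
  plan:
    - [[0,0,0],[0,0,0.0015],0.0]
    - [[0,0,0],[0,0,0.0015],0.015]
    - [[0,0,0],[0,0,0.0015],0.03]
    - [[0,0,0],[0,0,0.0015],0.03]
    - [[0,0,0],[0,0,-0.01],0.03]
    - [[0,0,0],[0,0,-0.04],0.03]
    - [[0,0,0],[0,0,-0.07],0.06]
    - [[0,0,0],[0,0,-0.075],0.08]

```text
clock: 17.9
position: [0.5683, -0.0339, 0.1203]
ee_rot: [1.0, 0.027, 0.002, -0.0]
ft_force: [0.9, -0.3, 0.6]
grip_width: 0.626
grasp_force: 0.0
```

```bash
python3 s.py .418 -.0765 .09 -96.4
```

```text
t 17.9 pos [0.5683, -0.0339, 0.1203] F [0.9, -0.3, 0.6] w 0.626 gf 0.0
phi -86.9 -> -96.4 turn [-0.001, -0.005, 0.167] shift [-0.1525, 0.0343, 0.0296]
```

jog_arm:
  plan:
    - [[0,0,0.04],[-0.03,0.007,0.004],0.085]
    - [[0,0,0.09],[-0.07,0.016,0.01],0.085]
    - [[0,0,0.14],[-0.11,0.025,0.018],0.085]
    - [[0,-0.005,0.167],[-0.14,0.032,0.025],0.085]
    - [[0,-0.005,0.167],[-0.1525,0.034,0.028],0.085]
    - [[0,-0.005,0.167],[-0.1525,0.034,0.028],0.085]

```text
clock: 18.4
position: [0.4126, -0.0761, 0.0867]
ee_rot: [0.998, -0.056, -0.004, -0.001]
ft_force: [1.1, 0.7, -0.1]
grip_width: 0.997
grasp_force: 0.0
```

```bash
python3 s.py .418 -.0765 -.012 -96.4; python3 - <<'E'
from workcell import *; import cv2,numpy as np
t=camera("top")["img"][150:280,260:390,::-1];s=camera("scene")["img"][130:260,240:370,::-1]
cv2.imwrite("pics/p11.png",np.hstack([cv2.resize(i,None,fx=3,fy=3,interpolation=cv2.INTER_CUBIC) for i in(t,s)]))
E
```

```text
t 18.4 pos [0.4126, -0.0761, 0.0867] F [1.1, 0.7, -0.1] w 0.997 gf 0.0
phi -96.5 -> -96.4 turn [-0.002, 0.008, -0.001] shift [0.0062, 0.0001, 0.0987]
```

View pics/p11.png

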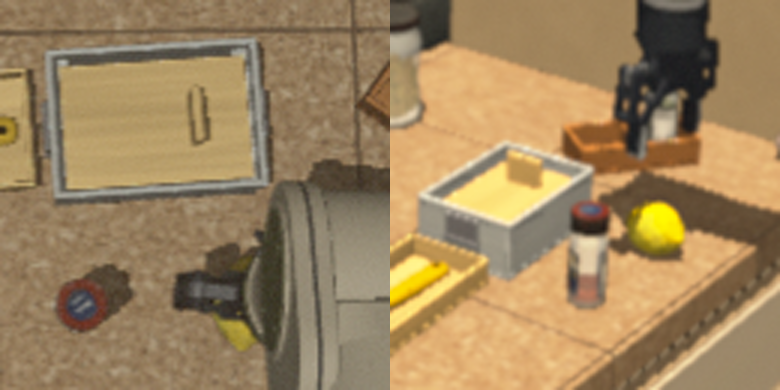

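The divider sits squarely in the box with its fin up, at crop (198,115), and the gripper hovers over the lemon. That was my last picture, so from here I'll rely on numbers.

jog_arm:
  plan:
    - [[0,0.004,0],[0.004,0,0.03],0.085]
    - [[0,0.007,0],[0.006,0,0.06],0.085]
    - [[0,0.007,0],[0.006,0,0.085],0.085]
    - [[0,0.007,0],[0.006,0,0.095],0.085]
    - [[0,0.007,0],[0.006,0,0.098],0.085]
    - [[0,0.007,0],[0.006,0,0.098],0.04]
    - [[0,0.007,0],[0.006,0,0.098],0.04]
    - [[0,0.007,0],[0.006,0,0.098],0.04]
  force: 30

```text
clock: 19.17
position: [0.422, -0.0763, -0.0098]
ee_rot: [0.998, -0.055, 0.001, 0.0]
ft_force: [-5.3, -0.1, 20.9]
grip_width: 0.618
grasp_force: 27.2
```

```bash
python3 s.py
```

```text
t 19.17 pos [0.422, -0.0763, -0.0098] F [-5.3, -0.1, 20.9] w 0.618 gf 27.2
```

jog_arm:
  plan:
    - [[0,0,0],[0,0,0],0.075]
    - [[0,0,0],[-0.001,0,0.004],0.075]
    - [[0,0,0],[-0.002,0,0.008],0.075]
    - [[0,0,0],[-0.002,0,0.012],0.075]
    - [[0,0,0],[-0.002,0,0.014],0.075]
    - [[0,0,0],[-0.002,0,0.014],0.075]

```text
clock: 19.67
position: [0.4182, -0.0762, -0.0255]
ee_rot: [0.998, -0.056, -0.0, 0.001]
ft_force: [-0.1, 0.5, 0.8]
grip_width: 0.875
grasp_force: 0.0
```

```bash
python3 s.py .418 -.0765 -.024 -96.4; python3 - <<'E'
from workcell import *; from h import *
c=camera("scene");hsv=cv2.cvtColor(c["img"],cv2.COLOR_RGB2HSV)
m=((hsv[...,0]>18)&(hsv[...,0]<34)&(hsv[...,1]>190)&(hsv[...,2]>90)).astype(np.uint8);m[:,:300]=0;m[:,350:]=0
k,l,s,cc=cv2.connectedComponentsWithStats(m);print([(s[i].tolist(),np.round(cc[i],1).tolist()) for i in range(1,k) if s[i,4]>20])
E
```

```text
t 19.67 pos [0.4182, -0.0762, -0.0255] F [-0.1, 0.5, 0.8] w 0.875 gf 0.0
phi -96.4 -> -96.4 turn [0.001, 0.0, 0.0] shift [-0.0001, 0.0003, -0.0015]
[([324, 198, 15, 16, 188], [330.4, 206.0])]
```

jog_arm:
  plan:
    - [[0,0,0],[0,0,0],0.05]
    - [[0,0,0],[0,0,0],0.04]
    - [[0,0,0],[0,0,0],0.04]
    - [[0,0,0],[0,0,0],0.04]

```text
clock: 20.05
position: [0.4187, -0.0761, -0.0245]
ee_rot: [0.998, -0.056, 0.0, 0.0]
ft_force: [-4.0, 0.5, 11.7]
grip_width: 0.621
grasp_force: 29.3
```

```bash
python3 s.py
```

```text
t 20.05 pos [0.4187, -0.0761, -0.0245] F [-4.0, 0.5, 11.7] w 0.621 gf 29.3
```

jog_arm:
  plan:
    - [[0,0,0],[0,0,-0.008],0.04]
    - [[0,0,0],[0,0,-0.03],0.04]
    - [[0,0,0],[0,0,-0.065],0.04]
    - [[0,0,0],[0,0,-0.1],0.04]
    - [[0,0,0],[0,0,-0.13],0.04]
    - [[0,0,0],[0,0,-0.135],0.04]
    - [[0,0,0],[0,0,-0.135],0.04]

```text
clock: 20.63
position: [0.42, -0.0755, 0.1118]
ee_rot: [0.998, -0.055, 0.002, -0.001]
ft_force: [-0.1, 0.5, -0.9]
grip_width: 0.62
grasp_force: 31.9
```

```bash
python3 s.py .561 .021 .11 -86.8; python3 - <<'E'
from workcell import *; from h import *
c=camera("scene");hsv=cv2.cvtColor(c["img"],cv2.COLOR_RGB2HSV)
m=((hsv[...,0]>18)&(hsv[...,0]<34)&(hsv[...,1]>190)&(hsv[...,2]>90)).astype(np.uint8);m[:,290:300]=0
k,l,s,cc=cv2.connectedComponentsWithStats(m);print([(s[i].tolist(),np.round(cc[i],1).tolist()) for i in range(1,k) if s[i,4]>20 and s[i,0]>200])
E
```

```text
t 20.63 pos [0.42, -0.0755, 0.1118] F [-0.1, 0.5, -0.9] w 0.62 gf 31.9
phi -96.3 -> -86.8 turn [-0.002, -0.005, -0.167] shift [0.1294, -0.1115, 0.0026]
[([329, 159, 12, 18, 170], [333.9, 167.4]), ([237, 217, 23, 15, 135], [248.0, 224.2])]
```

jog_arm:
  plan:
    - [[0,0,-0.03],[0.015,-0.013,0],0.04]
    - [[0,0,-0.07],[0.037,-0.032,0],0.04]
    - [[0,0,-0.11],[0.062,-0.053,0],0.04]
    - [[0,0,-0.15],[0.087,-0.075,0],0.04]
    - [[0,-0.005,-0.167],[0.109,-0.094,0],0.04]
    - [[0,-0.005,-0.167],[0.124,-0.107,0],0.04]
    - [[0,-0.005,-0.167],[0.129,-0.111,0],0.04]
    - [[0,-0.005,-0.167],[0.129,-0.111,0],0.04]

```text
clock: 21.35
position: [0.5589, 0.0202, 0.1076]
ee_rot: [1.0, 0.028, -0.004, 0.002]
ft_force: [-0.4, 0.0, -0.8]
grip_width: 0.618
grasp_force: 31.9
```

```bash
python3 s.py .561 .021 .029 -86.8
```

```text
t 21.35 pos [0.5589, 0.0202, 0.1076] F [-0.4, 0.0, -0.8] w 0.618 gf 31.9
phi -86.7 -> -86.8 turn [0.003, 0.008, 0.001] shift [0.0027, -0.001, 0.0786]
```

jog_arm:
  plan:
    - [[0,0.004,0],[0.002,-0.001,0.02],0.04]
    - [[0,0.006,0],[0.002,-0.001,0.045],0.04]
    - [[0,0.006,0],[0.002,-0.001,0.06],0.04]
    - [[0,0.006,0],[0.002,-0.001,0.07],0.04]
    - [[0,0.006,0],[0.002,-0.001,0.076],0.04]
    - [[0,0.006,0],[0.002,-0.001,0.077],0.04]
    - [[0,0.006,0],[0.002,-0.001,0.077],0.04]

```text
clock: 21.93
position: [0.5606, 0.0205, 0.0333]
ee_rot: [1.0, 0.028, 0.001, 0.0]
ft_force: [0.1, -0.5, -0.1]
grip_width: 0.618
grasp_force: 31.9
```

```bash
python3 s.py .561 .021 .029 -86.8
```

```text
t 21.93 pos [0.5606, 0.0205, 0.0333] F [0.1, -0.5, -0.1] w 0.618 gf 31.9
phi -86.8 -> -86.8 turn [0.001, -0.001, -0.001] shift [0.0004, -0.0005, 0.0043]
```

jog_arm:
  plan:
    - [[0,0,0],[0,0,0.003],0.04]
    - [[0,0,0],[0,0,0.004],0.04]
    - [[0,0,0],[0,0,0.004],0.056]
    - [[0,0,0],[0,0,0.004],0.062]
    - [[0,0,0],[0,0,0.004],0.062]
    - [[0,0,0],[0,0,-0.015],0.063]
    - [[0,0,0],[0,0,-0.05],0.063]
    - [[0,0,0],[0,0,-0.09],0.063]

```text
clock: 22.6
position: [0.5592, 0.0207, 0.1229]
ee_rot: [1.0, 0.028, -0.001, 0.001]
ft_force: [1.4, 1.2, 0.2]
grip_width: 0.74
grasp_force: 0.0
```

```bash
python3 s.py .4154 .0603 .13 -128
```

```text
t 22.6 pos [0.5592, 0.0207, 0.1229] F [1.4, 1.2, 0.2] w 0.74 gf 0.0
phi -86.8 -> -128.0 turn [0.002, 0.001, 0.719] shift [-0.1414, -0.0475, -0.0069]
```

jog_arm:
  plan:
    - [[0,0,-0.05],[-0.02,-0.007,-0.015],0.07]
    - [[0,0,-0.14],[-0.05,-0.017,-0.025],0.07]
    - [[0,0,-0.25],[-0.085,-0.028,-0.025],0.07]
    - [[0,0,-0.36],[-0.115,-0.038,-0.025],0.07]
    - [[0,0,-0.45],[-0.135,-0.045,-0.025],0.07]
    - [[0,0,-0.467],[-0.141,-0.0475,-0.02],0.07]
    - [[0,0,-0.467],[-0.141,-0.0475,-0.02],0.07]
    - [[0,0,-0.467],[-0.141,-0.0475,-0.02],0.07]

```text
clock: 23.27
position: [0.4176, 0.0606, 0.143]
ee_rot: [0.966, 0.258, 0.001, -0.0]
ft_force: [0.2, 0.5, 0.7]
grip_width: 0.822
grasp_force: 0.0
```

```bash
python3 s.py .4154 .0603 .036 -60; python3 - <<'E'
from workcell import *; from h import *
T=camera("top");hsv=cv2.cvtColor(T["img"],cv2.COLOR_RGB2HSV)
m=((hsv[...,0]>18)&(hsv[...,0]<34)&(hsv[...,1]>170)&(hsv[...,2]>90)).astype(np.uint8);m[:,:265]=0
k,l,s,cc=cv2.connectedComponentsWithStats(m);print([(s[i].tolist(),world([cc[i]],.08,T)[0].round(3)) for i in range(1,k) if s[i,4]>40])
E
```

```text
t 23.27 pos [0.4176, 0.0606, 0.143] F [0.2, 0.5, 0.7] w 0.822 gf 0.0
phi -60.1 -> -60.0 turn [0.001, -0.002, -0.002] shift [-0.0023, -0.0009, 0.107]
[([295, 175, 18, 10, 83], array([0.584, 0.02 , 0.08 ])), ([297, 189, 16, 14, 81], array([0.546, 0.015, 0.08 ]))]
```

jog_arm:
  plan:
    - [[0,0,0],[-0.0015,-0.001,0.02],0.07]
    - [[0,0,0],[-0.0015,-0.001,0.045],0.07]
    - [[0,0,0],[-0.0015,-0.001,0.075],0.07]
    - [[0,0,0],[-0.0015,-0.001,0.095],0.07]
    - [[0,0,0],[-0.0015,-0.001,0.104],0.07]
    - [[0,0,0],[-0.0015,-0.001,0.107],0.07]
    - [[0,0,0],[-0.0015,-0.001,0.107],0.07]
  force: 40

```text
clock: 23.9
position: [0.416, 0.06, 0.0358]
ee_rot: [0.966, 0.258, 0.0, 0.001]
ft_force: [0.8, 0.0, 0.2]
grip_width: 0.82
grasp_force: 0.0
```

jog_arm:
  plan:
    - [[0,0,0],[0,0,0],0.05]
    - [[0,0,0],[0,0,0],0.03]
    - [[0,0,0],[0,0,0],0.03]
    - [[0,0,0],[0,0,0],0.03]
    - [[0,0,0],[0,0,0],0.03]

```text
clock: 24.32
position: [0.4165, 0.061, 0.037]
ee_rot: [0.966, 0.258, 0.002, -0.0]
ft_force: [-0.6, -0.5, 4.9]
grip_width: 0.466
grasp_force: 39.8
```

```bash
python3 s.py
```

```text
t 24.32 pos [0.4165, 0.061, 0.037] F [-0.6, -0.5, 4.9] w 0.466 gf 39.8
```

jog_arm:
  plan:
    - [[0,0,0],[0,0,-0.008],0.03]
    - [[0,0,0],[0,0,-0.03],0.03]
    - [[0,0,0],[0,0,-0.065],0.03]
    - [[0,0,0],[0,0,-0.1],0.03]
    - [[0,0,0],[0,0,-0.12],0.03]
    - [[0,0,0],[0,0,-0.125],0.03]
    - [[0,0,0],[0,0,-0.125],0.03]

```text
clock: 24.9
position: [0.4162, 0.0611, 0.1626]
ee_rot: [0.966, 0.258, 0.002, -0.001]
ft_force: [0.9, -0.6, -1.8]
grip_width: 0.468
grasp_force: 40.8
```

```bash
python3 s.py .588 -.228 .162 -38
```

```text
t 24.9 pos [0.4162, 0.0611, 0.1626] F [0.9, -0.6, -1.8] w 0.468 gf 40.8
phi -60.1 -> -38.0 turn [0.001, -0.005, -0.385] shift [0.0046, 0.3363, 0.0006]
```

jog_arm:
  plan:
    - [[0,0,-0.04],[0,0.02,0],0.03]
    - [[0,0,-0.09],[0,0.05,0],0.03]
    - [[0,0,-0.15],[0.001,0.088,0],0.03]
    - [[0,0,-0.21],[0.002,0.126,0],0.03]
    - [[0,0,-0.27],[0.003,0.164,0],0.03]
    - [[0,0,-0.32],[0.004,0.2,0],0.03]
    - [[0,0,-0.36],[0.004,0.23,0],0.03]
    - [[0,0,-0.385],[0.0045,0.25,0],0.03]

```text
clock: 25.57
position: [0.5442, -0.1547, 0.1591]
ee_rot: [0.898, 0.44, -0.001, 0.0]
ft_force: [-0.0, 0.9, -0.1]
grip_width: 0.464
grasp_force: 40.8
```

```bash
python3 s.py .588 -.228 .15 -38
```

```text
t 25.57 pos [0.5442, -0.1547, 0.1591] F [-0.0, 0.9, -0.1] w 0.464 gf 40.8
phi -37.7 -> -38.0 turn [-0.0, 0.002, 0.005] shift [-0.0312, 0.0796, 0.0091]
```

jog_arm:
  plan:
    - [[0,0,0],[-0.01,0.026,0],0.03]
    - [[0,0,0],[-0.022,0.055,0.004],0.03]
    - [[0,0,0.004],[-0.029,0.073,0.008],0.03]
    - [[0,0,0.004],[-0.031,0.0795,0.009],0.03]
    - [[0,0,0.004],[-0.031,0.0795,0.009],0.03]
    - [[0,0,0.004],[-0.031,0.0795,0.009],0.03]

```text
clock: 26.07
position: [0.5868, -0.2268, 0.1512]
ee_rot: [0.9, 0.436, -0.0, 0.0]
ft_force: [-0.1, 1.0, -1.1]
grip_width: 0.468
grasp_force: 40.9
```

```bash
python3 s.py .588 -.228 .045 -38
```

```text
t 26.07 pos [0.5868, -0.2268, 0.1512] F [-0.1, 1.0, -1.1] w 0.468 gf 40.9
phi -38.3 -> -38.0 turn [-0.0, 0.001, -0.005] shift [-0.0001, 0.0017, 0.1062]
```

jog_arm:
  plan:
    - [[0,0,0],[0,0.001,0.02],0.03]
    - [[0,0,0],[0,0.0015,0.045],0.03]
    - [[0,0,0],[0,0.0015,0.07],0.03]
    - [[0,0,0],[0,0.0015,0.088],0.03]
    - [[0,0,0],[0,0.0015,0.098],0.03]
    - [[0,0,0],[0,0.0015,0.103],0.03]
    - [[0,0,0],[0,0.0015,0.105],0.03]
    - [[0,0,0],[0,0.0015,0.105],0.03]

```text
clock: 26.73
position: [0.5893, -0.2276, 0.0478]
ee_rot: [0.899, 0.437, 0.001, 0.001]
ft_force: [-0.6, -0.4, -1.2]
grip_width: 0.467
grasp_force: 40.9
```

```bash
python3 s.py .588 -.228 .043 -38
```

```text
t 26.73 pos [0.5893, -0.2276, 0.0478] F [-0.6, -0.4, -1.2] w 0.467 gf 40.9
phi -38.2 -> -38.0 turn [0.002, -0.001, -0.003] shift [-0.0011, -0.0008, 0.0048]
```

jog_arm:
  plan:
    - [[0,0,0],[0,0,0.002],0.03]
    - [[0,0,0],[0,0,0.003],0.03]
    - [[0,0,0],[0,0,0.004],0.03]
    - [[0,0,0],[0,0,0.004],0.03]

```text
clock: 27.07
position: [0.589, -0.228, 0.0433]
ee_rot: [0.9, 0.437, 0.001, 0.001]
ft_force: [-0.4, 0.0, -1.3]
grip_width: 0.47
grasp_force: 40.9
```

```bash
python3 s.py .588 -.228 .043 -38
```

```text
t 27.07 pos [0.589, -0.228, 0.0433] F [-0.4, 0.0, -1.3] w 0.47 gf 40.9
phi -38.2 -> -38.0 turn [0.002, -0.001, -0.004] shift [-0.0006, -0.0008, 0.0003]
```

jog_arm:
  plan:
    - [[0,0,0],[0,0,0.0015],0.03]
    - [[0,0,0],[0,0,0.0015],0.042]
    - [[0,0,0],[0,0,0.0015],0.052]
    - [[0,0,0],[0,0,0.0015],0.062]
    - [[0,0,0],[0,0,0.0015],0.066]
    - [[0,0,0],[0,0,-0.015],0.068]
    - [[0,0,0],[0,0,-0.05],0.068]
    - [[0,0,0],[0,0,-0.085],0.068]

```text
clock: 27.73
position: [0.5878, -0.2276, 0.1282]
ee_rot: [0.9, 0.437, -0.001, -0.0]
ft_force: [-0.0, -0.8, 1.0]
grip_width: 0.797
grasp_force: 0.0
```

```bash
python3 s.py .45 -.1 .17
```

```text
t 27.73 pos [0.5878, -0.2276, 0.1282] F [-0.0, -0.8, 1.0] w 0.797 gf 0.0
phi -38.2 -> -38.2 turn [-0.001, 0.001, 0.0] shift [0.0149, -0.1873, -0.0416]
```

jog_arm:
  plan:
    - [[0,0,0],[0,0,-0.02],0.068]
    - [[0,0,0],[0.003,-0.03,-0.04],0.068]
    - [[0,0,0],[0.006,-0.07,-0.042],0.068]
    - [[0,0,0],[0.01,-0.11,-0.042],0.068]
    - [[0,0,0],[0.013,-0.15,-0.042],0.068]
    - [[0,0,0],[0.015,-0.187,-0.042],0.068]
    - [[0,0,0],[0.015,-0.187,-0.042],0.068]

```text
clock: 28.32
position: [0.4553, -0.1045, 0.1705]
ee_rot: [0.9, 0.436, -0.001, -0.0]
ft_force: [-0.8, -0.0, 0.1]
grip_width: 0.795
grasp_force: 0.0
```

```bash
python3 - <<'E'
from workcell import *; from h import *
def blobs(n,c,hmin,hmax,s0,v0,zz,box):
    hsv=cv2.cvtColor(c["img"],cv2.COLOR_RGB2HSV);h=hsv[...,0].astype(int)
    hh=((h>=hmin)&(h<=hmax)) if hmin<hmax else ((h>=hmin)|(h<=hmax))
    m=(hh&(hsv[...,1]>s0)&(hsv[...,2]>v0)).astype(np.uint8);k=np.zeros_like(m);k[box[1]:box[3],box[0]:box[2]]=1
    N,l,s,cc=cv2.connectedComponentsWithStats(m*k)
    print(n,[(s[i].tolist(),world([s[i,:2]+s[i,2:4]/2-.5],zz,c)[0].round(3).tolist()) for i in range(1,N) if s[i,4]>25])
T=camera("top");S=camera("scene")
blobs("lemon top",T,18,34,170,70,.08,(265,150,360,230))
blobs("jar lid top",T,170,8,110,50,.111,(375,140,450,230))
blobs("lemon scene",S,18,34,190,90,.08,(250,120,350,240))
blobs("jar lid scene",S,170,8,110,40,.111,(280,110,350,200))
cv2.imwrite("pics/end.png",T["img"][:,:,::-1]);
E=np.linalg.inv(S["extrinsics"])
print(cv2.projectPoints(np.array([[.5876,-.2277,.111],[.5876,-.2277,.006],[.561,.021,.08]]),cv2.Rodrigues(E[:3,:3])[0],E[:3,3],np.array(S["mtx"]),np.array([S["k1"],0,0,0,0.]))[0].round(1).tolist())
E
```

```text
lemon top [([294, 175, 20, 13, 95], [0.58, 0.017, 0.08]), ([297, 189, 17, 17, 124], [0.542, 0.015, 0.08])]
jar lid top [([403, 166, 17, 11, 64], [0.596, -0.229, 0.111])]
lemon scene [([267, 181, 19, 17, 245], [0.556, 0.02, 0.08]), ([250, 217, 10, 10, 57], [0.477, 0.228, 0.08])]
jar lid scene []
[[[310.9, 154.8]], [[309.3, 181.6]], [[274.6, 188.6]]]
```

```bash
python3 -c "
from workcell import *
print(hand_in())"
```

```text
the job is handed in; nothing more can be done
None
```

I handed the job in at about 28 s; it returned no verdict. The lunch box is packed in order (tub, divider, lemon), the peeler lies in the tray, and the jar stands in the empty bay; I'd used up my pictures, so I checked the lemon and jar only by colour in the camera images.

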